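# Prime the bench lubricator

## Robot

A 6-joint arm with a two-finger parallel gripper is mounted at the origin on the work surface. World frame = base frame: x ahead of the robot, y to its left, z up, the work surface at z = 0. Lengths are in m, angles in rad, forces in N, time in s.
With the tool pointing down it reaches from about 0.35 to 0.8 m from the base axis. Payload 7.3 kg.
Tool frame: the origin (TCP) lies between the finger pads; the fingertips stand 25 mm ahead of it and the grasp point (between the pads) lies 6 mm ahead of it (r.tip_extent is the distance from the TCP to the fingertips, in m); z points along the fingers, y is the direction in which the jaws open and shut (so a half turn about z gives the same grasp; the last joint's range is limited). The gripper opens to 85 mm and grips with 20 to 120 N. Pads are 22 mm wide; open, the fingers measure 114 mm over their backs; the gripper's body (76 mm by 85 mm) begins 54 mm behind the grasp point. The pads swing forward as they close: fully open they stand 13 mm farther back than shut.
Start: joints at [-1.401, 0.342, 1.524, -0, 1.275, -0.146], TCP at [0.163, -0.499, 0.256] pointing down, gripper open.
Joint ranges: [-2.53, 2.53], [-0.77, 2.02], [0.04, 2.7], [-1, 4.14], [0.28, 2.66], [-3.11, 3.11]. Speed limits (rad/s): [2.57, 2.57, 3.14, 3.14, 3.14, 3.14].

## Interface

Orientations are given as a unit quaternion [x, y, z, w].
In Python, from workcell import r, command_gripper, optics gives the robot as it stands. The module is installed in compiled form; this text tells all that it offers. Calls block until the motion is done:
- r.reach(position, orientation): joint-space move of the TCP to a pose.
- r.move_straight(position, orientation=None, speed=0.15, max_force=None): straight line of the TCP; orientation=None keeps the orientation; speed is the mean speed in m/s. With max_force (N) it stops when the force on the tool has changed by that much, and returns True; else False.
- r.movej(angles): joint-space move.
- command_gripper(opening, force=None): finger opening in m; force is the grip in N (None keeps the last); returns when the fingers have stopped.
- r.hold(seconds).
- r.solve_ik(position, orientation): joint angles nearest the present ones, or None.
- r.read_state(): the state.
- optics.get_image(name): name is "scene" or "side" or "wrist"; returns (picture, depth): 420x560x3 uint8, red, green, blue; 420x560 float32, m along the optical axis (not along the pixel's ray), 0 where there is no reading.
- optics.camera_model(name): a dict with "K" (3x3 intrinsics, pixels), "R" (3x3) and "t" (3): a world point X has camera coordinates R X + t; the wrist camera has in their place "tool_from_camera" (4x4, takes a point from camera to tool coordinates, whose origin is the TCP and whose axes are the flange's). Camera axes: x right, y down, z forward; pixel columns grow to the right and rows downward; lengths in m; the calibration is good to about 2 mm. The wrist camera is an equidistant fisheye: a pixel r from the principal point sees the ray r / f radians off the axis. A picture is of the moment at which its call begins: read the wrist's pose just before it. camera_model takes no time and is no camera call.
A pose or a line that the arm cannot do raises r.PlanningError and nothing moves.
- r.finish_job(): hands the job in, once; it reports no verdict.
The state is a dict: "time_s": time; "joint_positions": joint angles; "dq": joint speeds; "tau": joint torques, N m; "eef_pos": TCP position; "eef_rot": TCP orientation; "contact_force": force on the tool from outside, world axes, zero at the start; "torque": the same for the moment, N m; "grip_width": finger opening in m.
Only numpy, scipy, OpenCV 4.12 (cv2) and the standard library are available. Lean on these libraries where they do the work, as an engineer would, in place of code of your own. Each camera call takes 0.05 s, during which the arm holds its last target. There are 200 camera calls.

## Task

Prime the hand lubricator on the bench: press its black spring-loaded plunger knob right down and let it come all the way back up, stroke after stroke, until the slim indicator pin on the metering valve beside the reservoir has come fully out. Work the plunger only: do not touch the pin, do not lift or shove the lubricator, and leave the other things on the bench where they are. Finish with the plunger up.

Things in the scene. Friction and masses are not known exactly. Their poses are not given: they have to be found in the camera images.
- lubricator: Hand lubricator, about 5 kg, loose on an iron base plate 130 (x) x 230 (y) x 14 mm; origin at the centre of the plate's underside. Ivory oil reservoir with a cast head 110 x 132 mm, centre y +42 mm, top 128 mm up; on it the plunger at (0, +30 mm) and a fixed black filler cap, 34 mm across, 13 mm tall, at (0, +80 mm). Upright metering valve, 33 mm across, 118 mm tall, at (0, -70 mm).
- plunger_top (a point): Centre of the slightly domed top of the plunger's black palm knob (44 mm across, 17 mm thick, on a 10 mm rod with a coil return spring round it), the place to press: 193 mm above the bench when up, 168 mm when right down. It moves with the knob.
- plunger (a joint): How far the plunger is pressed down, m: 0 up, 0.025 right down (hard stop). It takes about 7 N to start and 13 N at the bottom; the spring brings it back up. A stroke pumps if it goes past nine tenths of the travel and then comes back to the top tenth. It lifts the pin about 6 mm (the first one 0 to 7 mm, depending on where the pin stood). Once the pin is out, more strokes do nothing.
- indicator_pin: Steel indicator pin rising from the top of the metering valve: 9 mm thick with a flat round head 15 mm across and 5 mm thick; origin on its axis at the underside of the head. Not to be touched: the pump alone must bring it out.
- pin_top (a point): Centre of the top of the indicator pin's head: 123 mm above the bench when the pin is fully in, about 152 mm when fully out.
- pin_rise (a joint): How far the indicator pin stands out, m: 0 fully in (head resting on the valve's brass cap nut), 0.029 to 0.030 fully out. At the start it is between 0 and 0.010. It stays where the pump has brought it; four to six full strokes bring it out.
- rod_can: Bystander, to be left alone: round steel tin (80 mm across, 110 mm tall) holding four thin rods. Origin at the centre of its underside.
- grease_tub: Bystander, to be left alone: round tub, 84 mm across, 78 mm tall, with an orange label. Origin at the centre of its underside.
- drill_chuck: Bystander, to be left alone: steel keyed drill chuck standing on its jaws, 48 mm across, 64 mm tall. Origin at the centre of its underside.
- wrench: Bystander, to be left alone: steel spanner lying flat, 180 mm long. Origin at the centre of its underside.
- chuck_key: Bystander, to be left alone: T-handled chuck key lying flat, 80 mm long. Origin at the centre of its underside.

How it is judged:
On the way, in this order (a step that is already met when the one before it is completed fails the run):
1. the plunger is pressed right down (value of joint plunger above 0.02 m), for 0.02 s.
2. the plunger has come back up (value of joint plunger below 0.005 m), for 0.02 s.
3. the indicator pin is fully out (value of joint pin_rise above 0.0275 m), for 0.1 s.
At the end, for the whole second after the job is handed in: The indicator pin stands out at least 27.5 mm of its 30 mm, the plunger is up again (within 3 mm), the lubricator stands upright and still within 20 mm of where it was, and every other thing is within 30 mm of where it was (value of joint pin_rise above 0.0275 m and value of joint plunger below 0.003 m and distance of lubricator from where it was at the start of the episode below 0.02 m and angle between lubricator's own z axis and vertical below 0.05 rad and linear speed of lubricator below 0.01 m/s and distance of each of rod_can, grease_tub, drill_chuck, wrench, chuck_key from where it was at the start of the episode below 0.03 m); the robot touches nothing.
It fails at once if the indicator pin is touched by the robot (contact force between any of the fingers, the arm and indicator_pin above 1 N).
It fails at once if the lubricator is lifted, tipped or shoved more than 20 mm (distance of lubricator from where it was at the start of the episode above 0.02 m or angle between lubricator's own z axis and vertical above 0.05 rad).
It fails at once if another thing on the bench is displaced by more than 30 mm (distance of any of rod_can, grease_tub, drill_chuck, wrench, chuck_key from where it was at the start of the episode above 0.03 m).
It also fails if it takes over 45 s, if anything falls off the work surface, if the arm or the gripper's body presses on something with over 40 N, if the wrist force passes 120 N, or if a joint passes its speed limit or range.

## Working session

There is one attempt and no reset: what is moved stays moved. The work goes in short steps, each a Python script; the robot and the scene stay as the last script left them, time stands still between calls to the robot, and variables do not carry over. Pictures are saved under pics/ and viewed, about 8 in all and at most 12, crops included, and the job is handed in when it is done.

```bash
mkdir -p pics; cat > h.py <<'E'
import numpy as np, cv2
from workcell import r, command_gripper, optics
def shot(name,fn,crop=None,scale=1):
    im,d=optics.get_image(name); np.savez('pics/'+fn+'.npz',im=im,d=d)
    save(im,fn,crop,scale); return im,d
def save(im,fn,crop=None,scale=1):
    if crop: x0,y0,x1,y1=crop; im=im[y0:y1,x0:x1]
    cv2.imwrite('pics/'+fn+'.png',cv2.resize(im[...,::-1],None,fx=scale,fy=scale,interpolation=cv2.INTER_CUBIC))
def world(name,d):
    m=optics.camera_model(name);K,R,t=map(np.array,(m['K'],m['R'],m['t']))
    v,u=np.indices(d.shape); P=np.stack([(u-K[0,2])/K[0,0]*d,(v-K[1,2])/K[1,1]*d,d],-1)
    return (P-t)@R
E
python3 - <<'E'
from h import *
for n in('scene','side'):
    im,d=shot(n,n+'0'); print(n,optics.camera_model(n))
    P=world(n,d); print((d>0).mean(), (-np.array(optics.camera_model(n)['R']).T@optics.camera_model(n)['t']))
print(r.read_state())
E
```

```text
scene {'K': array([[403.48981868,   0.        , 284.7980921 ],
       [  0.        , 403.48981868, 212.95883417],
       [  0.        ,   0.        ,   1.        ]]), 'R': array([[-0.18401599,  0.9828882 ,  0.00830072],
       [ 0.79809733,  0.15433823, -0.58242628],
       [-0.57374103, -0.10055096, -0.81284115]]), 't': array([ 0.05387112, -0.4210891 ,  1.34840242])}
0.9961309523809524 [1.11961703 0.14762402 0.85033645]
side {'K': array([[423.45508333,   0.        , 270.22313255],
       [  0.        , 423.45508333, 212.54652339],
       [  0.        ,   0.        ,   1.        ]]), 'R': array([[ 0.90990109, -0.41480803, -0.00378173],
       [-0.24401062, -0.52783194, -0.81354303],
       [ 0.33546806,  0.74116647, -0.58149243]]), 't': array([-0.54141181,  0.28903434,  0.69869934])}
0.9957865646258504 [ 0.32876733 -0.58987294  0.63938277]
{'time_s': 0.1, 'joint_positions': array([-1.40099280e+00,  3.42640059e-01,  1.52492156e+00,  2.12275059e-05,
        1.27535272e+00, -1.45999490e-01]), 'dq': array([-4.43548537e-05, -2.96713301e-04, -2.12922719e-03, -4.56060944e-04,
       -1.25194179e-04, -1.52069058e-03]), 'tau': array([ 1.81225936e-03, -4.34449053e+01, -2.46491772e+01, -1.30611265e-04,
        4.66418118e-03, -6.39235822e-06]), 'eef_pos': array([ 0.16302868, -0.49872055,  0.25570213]), 'eef_rot': array([ 9.87559709e-01,  1.57243076e-01,  2.28598826e-06, -6.60913655e-04]), 'contact_force': array([-0.51222355, -0.45309644, -0.0600802 ]), 'torque': array([0.03420942, 0.02777243, 0.00486869]), 'grip_width': 0.08558248007901353}
```

View pics/scene0.png

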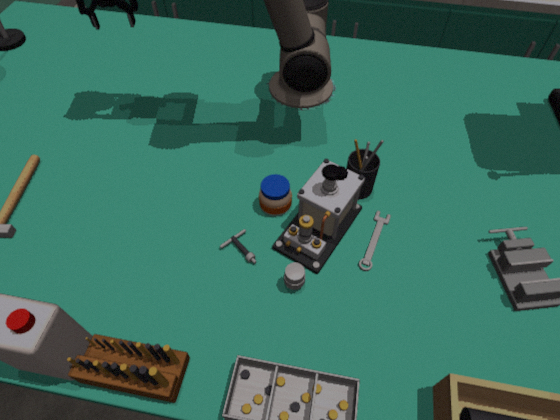

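View pics/side0.png

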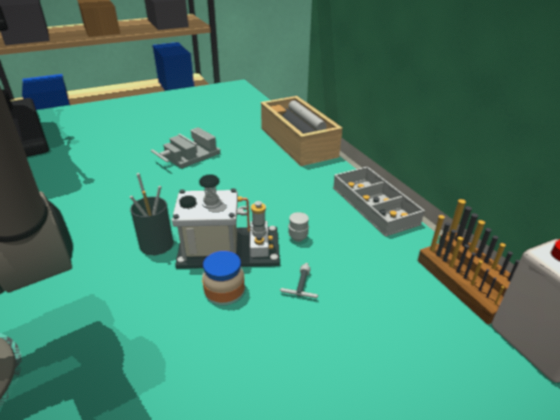

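The scene view shows the knob near (331,172), with the filler cap just right of it and the valve near (306,225). In the side view the knob is at (209,182), the cap at (188,201) and the valve and pin at (259,208). Next I'll take 3D positions and enlarge crops.

```bash
python3 - <<'E'
from h import *
for n,c in(('scene',(255,130,395,280)),('side',(120,160,320,300))):
    z=np.load(f'pics/{n}0.npz'); save(z['im'],n+'crop',c,4)
    P=world(n,z['d']); im=z['im'].astype(int)
    x0,y0,x1,y1=c; m=np.zeros(P.shape[:2],bool); m[y0:y1,x0:x1]=1
    for lo,hi in((.183,.2),(.168,.183),(.134,.148),(.12,.132),(.116,.122),(.15,.165)):
        q=P[m&(P[...,2]>lo)&(P[...,2]<hi)]; q=q[(q[:,0]>.3)]
        print(n,lo,len(q),q.mean(0).round(4),q.min(0).round(3),q.max(0).round(3)) if len(q) else 0
    for uv in ([(331,172),(342,173),(306,221),(275,185),(368,157)] if n=='scene' else [(209,182),(188,201),(259,207),(222,262)]):
        print(uv,P[uv[1],uv[0]].round(4))
E
```

```text
scene 0.183 245 [0.5261 0.1441 0.1913] [0.504 0.124 0.184] [0.543 0.164 0.196]
scene 0.168 32 [0.4479 0.201  0.1741] [0.392 0.129 0.168] [0.541 0.252 0.183]
scene 0.134 283 [0.4897 0.1665 0.1404] [0.366 0.081 0.134] [0.588 0.243 0.148]
scene 0.12 1668 [0.527  0.1495 0.1283] [0.373 0.075 0.12 ] [0.63  0.237 0.132]
scene 0.116 230 [0.5741 0.1335 0.1191] [0.376 0.076 0.116] [0.629 0.233 0.122]
scene 0.15 84 [0.4685 0.1795 0.1567] [0.392 0.132 0.15 ] [0.533 0.247 0.165]
(331, 172) [0.5291 0.1444 0.1926]
(342, 173) [0.483  0.1697 0.1433]
(306, 221) [0.62   0.1073 0.1249]
(275, 185) [0.4954 0.0126 0.0781]
(368, 157) [0.3968 0.2284 0.1195]
side 0.183 216 [0.5215 0.139  0.19  ] [0.501 0.123 0.183] [0.545 0.164 0.195]
side 0.168 54 [0.4772 0.1727 0.1757] [0.393 0.125 0.168] [0.541 0.254 0.183]
side 0.134 370 [0.4815 0.1609 0.1406] [0.368 0.08  0.134] [0.578 0.242 0.148]
side 0.12 1565 [0.5103 0.1368 0.1272] [0.37  0.074 0.12 ] [0.623 0.234 0.132]
side 0.116 262 [0.53   0.1158 0.1187] [0.374 0.074 0.116] [0.632 0.237 0.122]
side 0.15 113 [0.4726 0.1736 0.1573] [0.392 0.132 0.15 ] [0.535 0.248 0.165]
(209, 182) [0.5193 0.1321 0.1901]
(188, 201) [0.4762 0.1552 0.1416]
(259, 207) [0.6166 0.1048 0.1171]
(222, 262) [0.4978 0.0141 0.0776]
```

View pics/scenecrop.png

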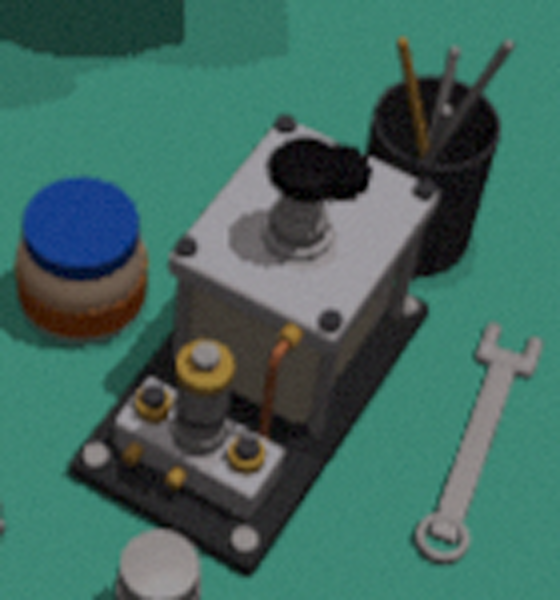

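View pics/sidecrop.png

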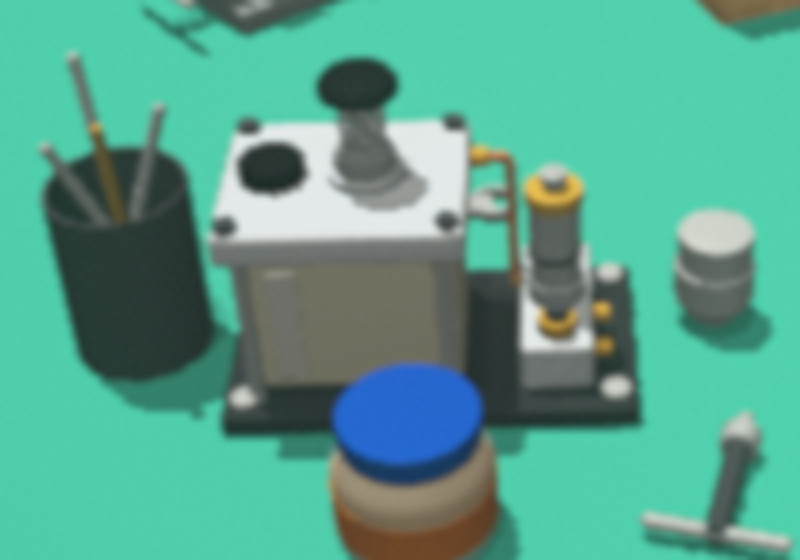

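The knob centre measures about (0.525, 0.143), with its top at 0.192 against 0.193 expected. It lies about 100 mm from the valve along the plate axis, as it should. I'll close the fingers, hover above it and check.

```bash
python3 - <<'E'
from h import *
from scipy.spatial.transform import Rotation as Rot
print(r.tip_extent)
command_gripper(0.0); print(r.tip_extent)
p=np.array([.525,.143]); s=r.read_state()
a=np.arctan2(p[1],p[0])-np.arctan2(-.499,.163)
q=(Rot.from_euler('z',a)*Rot.from_quat([np.sin(1.41268),np.cos(1.41268),0,0])).as_quat()
np.save('q.npy',q)
r.reach([*p,.193+r.tip_extent+.06],q)
s=r.read_state(); print(s)
shot('side','side1',(120,130,320,270),4)
r.move_straight([*p,.193+r.tip_extent+.012])
shot('scene','scene1',(255,100,395,250),4)
print(r.read_state()['eef_pos'],r.read_state()['contact_force'],r.read_state()['time_s'])
E
```

```text
0.025
0.025
{'time_s': 3.475, 'joint_positions': array([ 1.23648172e-01,  3.61553904e-01,  1.43391083e+00, -2.17647489e-04,
        1.34612293e+00, -1.41363648e-01]), 'dq': array([-0.00164919,  0.00080977,  0.00056277, -0.00060313, -0.00025265,
       -0.00031794]), 'tau': array([ 3.01602250e-01, -4.51322401e+01, -2.53319067e+01,  1.68342056e-02,
        4.21884150e-03, -5.60812725e-05]), 'eef_pos': array([0.52523072, 0.14220292, 0.27797348]), 'eef_rot': array([ 6.07467086e-01,  7.94344842e-01, -7.39280722e-05,  7.61294327e-05]), 'contact_force': array([0.06803542, 0.21140734, 0.26678335]), 'torque': array([-0.01116435, -0.00245608,  0.02752871]), 'grip_width': 4.631876182068044e-05}
[0.5256196  0.14285897 0.2309569 ] [0.06684628 0.71100165 0.71923195] 4.0417
```

View pics/side1.png

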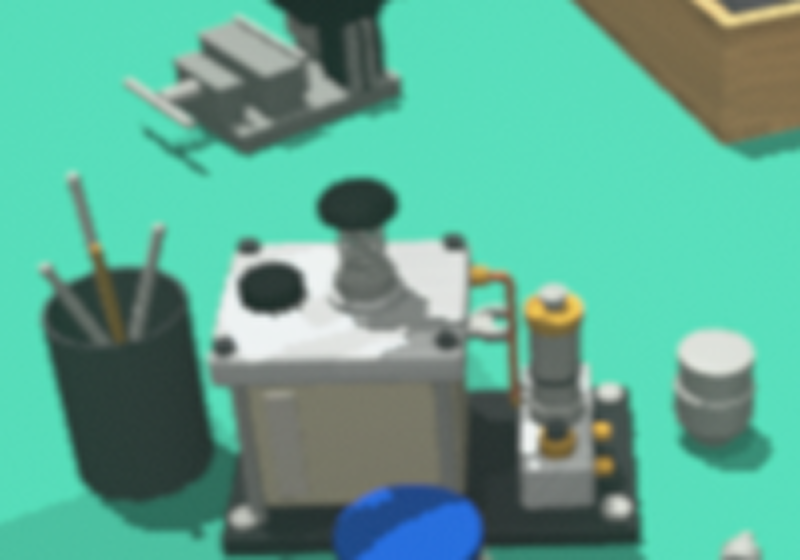

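View pics/scene1.png

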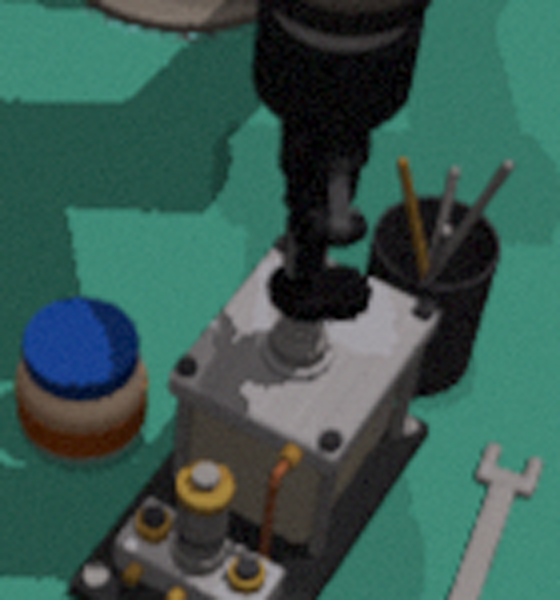

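The fingertips are just above the knob and centred, clear of everything else. I'll make the first stroke and log it.

```bash
cat >> h.py <<'E'
XY=[.525,.143]
def pin_z(n='side'):
    im,d=optics.get_image(n); P=world(n,d)
    m=(abs(P[...,0]-.618)<.012)&(abs(P[...,1]-.106)<.012)&(P[...,2]>.1)
    z=np.sort(P[m][:,2]); return im,d,z[-12:].round(4)
def stroke():
    hit=r.move_straight([*XY,.025+.1655],speed=.04,max_force=28)
    s=r.read_state(); print('down',hit,s['eef_pos'].round(4),s['contact_force'].round(1),end=' ')
    r.hold(.1)
    r.move_straight([*XY,.025+.203],speed=.08); r.hold(.15)
    s=r.read_state(); print('up',s['eef_pos'].round(4),s['contact_force'].round(1),round(s['time_s'],2))
E
python3 - <<'E'
from h import *
print(pin_z()[2]); stroke(); print(pin_z()[2])
E
```

```text
[0.1266 0.1268 0.1268 0.1269 0.127  0.1274 0.1274 0.1277 0.1277 0.1278
 0.128  0.1284]
down False [0.5253 0.1431 0.1927] [-5.7 -0.5 19.8] up [0.5246 0.143  0.227 ] [ 0.6 -0.3 -1.1] 6.09
[0.1291 0.1292 0.1292 0.1292 0.1293 0.1294 0.1295 0.1296 0.1298 0.1298
 0.1301 0.1303]
```

The first stroke reached the stop: fingertips at z 0.1677 and 20 N. The pin rose about 2 mm, which is in range for a first stroke. I'll continue.

```bash
python3 - <<'E'
from h import *
for i in range(4):
    stroke(); im,d,z=pin_z(); print(z[::3])
save(im,'side2',(120,130,320,270),4)
E
```

```text
down False [0.5252 0.1431 0.1928] [-5.6  0.  18.2] up [0.5246 0.1429 0.227 ] [ 0.5 -0.1 -1. ] 8.09
[0.1345 0.135  0.1353 0.136 ]
down False [0.5253 0.1431 0.1928] [-4.8 -1.3 18.3] up [0.5246 0.1429 0.227 ] [0.3 0.9 0.7] 10.09
[0.1408 0.141  0.1413 0.1415]
down False [0.5253 0.143  0.1928] [-4.8 -1.6 18.5] up [0.5246 0.1429 0.227 ] [-0.2  0.2 -0. ] 12.09
[0.1471 0.1473 0.148  0.1485]
down False [0.5253 0.1431 0.1928] [-5.9 -1.6 18.1] up [0.5246 0.1429 0.227 ] [0.3 1.  0.5] 14.09
[0.1529 0.1531 0.1536 0.1543]
```

View pics/side2.png

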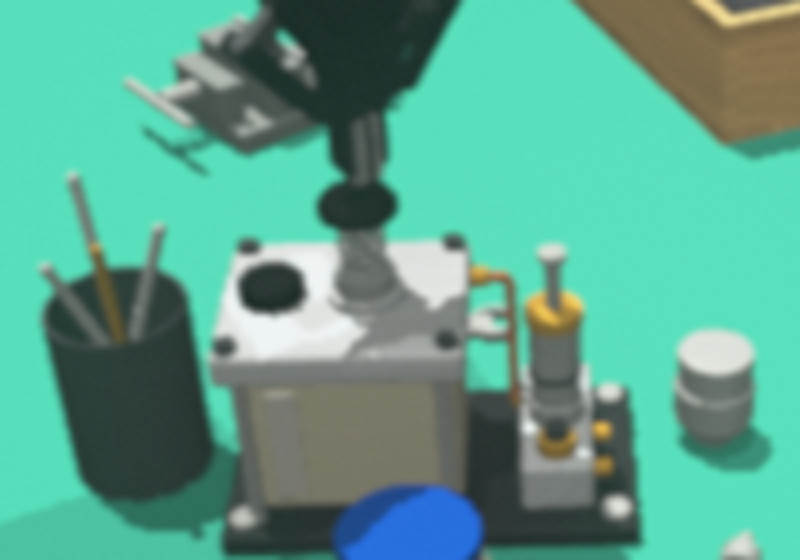

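The picture shows the pin well out (head at (552,252)), reading about 0.153, while the knob is up and the lubricator hasn't moved. Extra strokes do no harm, so I'll do two more to see the pin stop rising, then retreat and check.

```bash
python3 - <<'E'
from h import *
for i in range(2):
    stroke(); print(pin_z()[2][::3])
r.move_straight([*XY,.33]); r.hold(.3)
for n in('side','scene'):
    im,d,z=pin_z(n); print(n,z[::3]); o=np.load(f'pics/{n}0.npz'); P=world(n,d)
    k=(np.hypot(P[...,0]-.524,P[...,1]-.143)<.02)&(P[...,2]>.16)&(P[...,2]<.21)
    print('knob z',np.median(P[k][:,2]), P[k].mean(0))
    save(im,n+'3',(120,130,320,270) if n=='side' else (215,100,415,290),3 if n=='scene' else 4)
print(r.read_state()['contact_force'],r.read_state()['time_s'])
E
```

```text
down False [0.5253 0.143  0.1928] [-5. -1. 19.] up [0.5246 0.1429 0.227 ] [-0.1 -0.1  0.1] 16.09
[0.1531 0.1538 0.1538 0.1541]
down False [0.5253 0.1431 0.1928] [-5.9 -0.7 18.5] up [0.5246 0.1429 0.227 ] [ 0.3 -0.6  0.9] 18.09
[0.1529 0.1532 0.1534 0.1536]
side [0.153  0.1533 0.1536 0.1539]
knob z 0.18958955660722726 [0.52213785 0.13787465 0.18505178]
scene [0.1547 0.1548 0.1551 0.1558]
knob z 0.1918346324170343 [0.52726677 0.14357135 0.18899602]
[ 0.15759062  0.46738862 -0.38162726] 19.375
```

View pics/scene3.png

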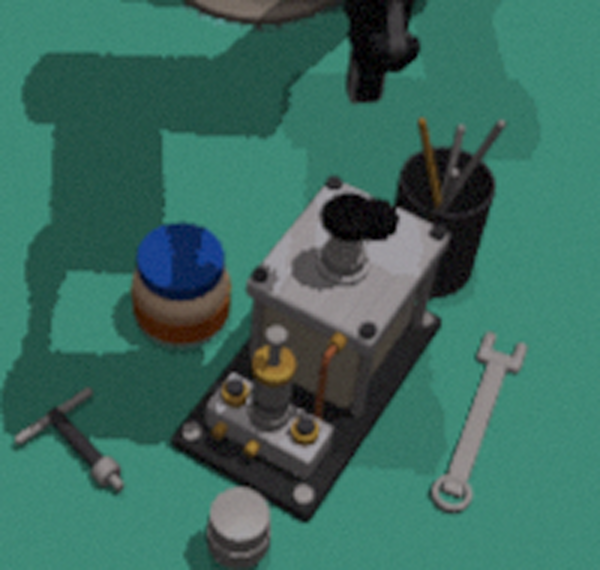

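The pin is out (head at (276,335)) and has stopped rising. The knob is up, the arm is clear and nothing has moved, so I'm handing in.

```bash
python3 -c "
from workcell import r
print(r.finish_job())"
```

```text
the job is handed in; nothing more can be done
None
```

I primed the lubricator with seven full strokes of the closed fingertips on the plunger knob, then lifted clear and handed the job in at about 19.4 s of the 45 s. No verdict was reported.

- **Strokes:** each one took the knob to its hard stop (fingertips at z ≈ 0.168, about 18–20 N), and each time I raised the fingers clear so it could spring back.
- **Pin:** its top read about 0.128 m at the start and 0.153 m after the fifth stroke. Strokes six and seven did not raise it further, so it is fully out.
- **Plunger and bench:** the knob is back up, reading 0.190–0.192 m against 0.193 m nominal. In the pictures the lubricator and the other things have not moved.
- **Disagreement:** the last pin readings differ by about 2 mm between cameras (side 0.1535, scene 0.155, against about 0.152 expected). That is about the stated calibration error. No check failed.

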